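# Prise the stage plate out of a stereo microscope's base

## Task

The stereo microscope's head is off for cleaning and its stage plate has to come out next. With the orange-handled flat pry tool, in the notch at the front of the base, prise the black stage plate up until its front edge snaps past both sprung catches and it stays up on them by itself; only the tool may touch the plate. Then lay the tool down flat on the blue mat again, and leave the other things on the bench where they are.

Things in the scene. Friction and masses are not known exactly. Their poses are not given: they have to be found in the camera images.
- stand: Stereo microscope stand, head removed; fixed. White base 283 mm long (x, -148 to +135), 200 wide (y), flat top 66 mm above the bench. Origin: on the bench under the base, z up, +x from its front (notch) to its back. Steel post 28 mm thick at x = +98, 264 high; focus carriage at 100 to 180 swung away to the back. A recess 97 mm across, 6 deep, centred at x = -45, holds the plate.
- stand_notch (a point): Middle of the floor of the pry notch, stand frame (-96.5, 0, 46) mm, axes as the stand's. The notch is 36 mm wide (y) and cut 20 mm deep into the base's top; it runs in x from the lip (-116.5) to -76.5: 24 mm lie open before the plate's edge (x = -92.5), 16 mm run on under the plate with 14 mm clear height there.
- stand_lip (a point): Fulcrum: middle of the upper inner edge of the notch's front lip, stand frame (-116.5, 0, 63) mm, axes as the stand's. It is 3 mm below the base's top and 3 mm above the seated plate's underside. The lip is 8 mm thick; in front of it the base slopes down at about 30 degrees to x = -148 and then drops straight.
- stand_seat (a point): Centre of the recess's flat floor (ledge), stand frame (-45, 0, 60) mm, axes as the stand's: where the plate's origin lies while it is seated.
- plate: Round reversible stage plate, about 70 g, black above, white below: flange 95 mm across, 2.5 thick, under a disc 87 across, 3.5 thick; top flush with the base when seated. Origin: underside centre, z up; yaw means nothing. Popped up, its front edge stands 11 mm higher on the balls, its back edge still on the ledge: origin 5.6 mm higher, lean 0.12 rad. Raised less it drops or hangs jammed halfway.
- catch_left (a point): One of the two catches: a brass sprung ball 9 mm across in a grey housing (16 x 14 mm, 7 high) on the recess's rim, 38 degrees from the notch about the plate's centre. This point: top of the ball. The ball overlaps the flange by about 2 mm; about 10 to 20 N up at the plate's front edge passes both, then they spring back under the flange.
- catch_right (a point): Top of the other catch's ball, on the other side of the notch; alike.
- pry_tool: Flat pry tool, 190 mm long, 120 g, lying on the mat. Handle orange with a black end, 105 mm long, 24 wide (y), 20 high (z), flat-sided. Origin: underside centre of the handle; x to the tip, z up; it balances at about x = +17 mm. A straight stiff steel blade, 14 wide (y), 3 thick (z), leaves the handle at mid-height (z = 10) and ends at x = +137.
- pry_tool_tip (a point): Middle of the blade's end, tool frame (137, 0, 10) mm; axes as the tool's.
- mat: Fixed blue service mat 260 mm (x) by 240 (y), 3 thick; origin under its centre, z up. The tool starts on it and goes back on it, the middle of its handle over the mat.
- objective: Loose steel objective 26 mm wide, 44 high, upright on the mat's far right corner; origin underside centre. Leave alone.
- slide_box: Loose green slide box 90 x 180 x 34 mm beyond the mat; origin underside centre. Leave alone.
- oil_bottle: Loose amber bottle 34 mm wide, 75 high, left of the stand; origin underside centre. Leave alone.
- tissue_pack: Loose pack of lens tissue 75 x 105 x 22 mm, near right; origin underside centre. Leave alone.
- screwdriver: Loose screwdriver 160 mm long, near left; origin under it. Leave alone.
Things that resemble listed ones, but are neither listed nor needed, are in the scene too. Of the things that look like the pry_tool, the smallest one is meant.

How it is judged:
By the outcome, as a careful person would: the job done as asked, in the order asked, and still so for the second after the job is handed in, with the robot touching nothing.
It also fails if it takes over 45 s, if anything falls off the work surface, if the arm or the gripper's body presses on something with over 40 N, if the wrist force passes 120 N, or if a joint passes its speed limit or range.

## Robot

A 6-joint arm with a two-finger parallel gripper is mounted at the origin on the work surface. World frame = base frame: x ahead of the robot, y to its left, z up, the work surface at z = 0. Lengths are in m, angles in rad, forces in N, time in s.
With the tool pointing down it reaches from about 0.25 to 0.725 m from the base axis. Payload 4 kg.
Tool frame: the origin (TCP) lies at the very end of the fingers, on their centre line; the grasp point (between the pads) lies 19 mm behind it; z points along the fingers, y is the line along which they close (so a half turn about z gives the same grasp; the last joint's range is limited). The gripper opens to 85 mm and grips with 20 to 120 N. Pads are 22 mm wide; open, the fingers measure 114 mm over their backs; the gripper's body (76 mm by 85 mm) begins 54 mm behind the grasp point. The pads swing forward as they close: fully open they stand 13 mm farther back than shut.
Start: joints at [-1.176, 0.241, 0.005, 1.335, 0, 1.571], TCP at [0.192, -0.462, 0.231] pointing down, gripper open.
Joint ranges: [-2.72, 2.72], [-1.05, 1.87], [-1.09, 1.28], [-1.99, 2.15], [-1.42, 1.44], [-3.14, 3.14]. Speed limits (rad/s): [2.79, 2.79, 3.14, 3.14, 3.14, 3.14].

## Interface

Orientations are given as a unit quaternion [x, y, z, w].
In Python, from workcell import bot gives the robot as it stands.
- The arm moves only by the tool step_arm, never from a script. Its argument "targets" is text: rows parted by semicolons, each of 7 numbers parted by spaces: the opening, from -1 (shut) to 1 (fully open), so that 0 is half open, then the shift along the world's x, y, z normalised to -1 to 1, where 1 is 0.5 m, then the turn, a rotation vector about the world's x, y, z normalised to -1 to 1, where 1 is pi/4 rad. In form: gripper x y z wx wy wz; .... A call has 1 to 10 rows; each row is the pose to reach, as a shift and turn from the pose commanded when the call began; what a row does not reach only later rows make up. A row lasts 1/12 s, in which the tool goes at most 41.7 mm and 7.16 degrees, less where a joint would pass 70% of its speed; a pose out of reach is approached as far as the arm can. A call with a number of a shift or a turn outside -1 to 1 is refused whole. A call with a gripper value outside its range is refused whole. The fingers move at their own pace and stop on an object; the grip force is fixed at half the most. Time passes only in rows, so rows that repeat a pose let the fingers close. It gives the time, the measured TCP pose, the force, the opening and the grip force at its end, in the units of the state.
- bot.get_obs(): the state, without advancing time (a new reading comes with each control period).
- bot.camera(name): name is "scene" or "top" or "wrist"; returns the picture (384x512x3 uint8, red, green, blue); there is no depth.
- bot.camera_info(name): a dict with "vertical_fov" (degrees; the focal length in pixels is half the picture's height over the tangent of half this angle, whatever the lens; pixels are square), "cx", "cy" (the principal point, pixels), "pose" (4x4, takes a point from camera to world coordinates). Camera axes: x right, y up, looking along -z (the intrinsics and any distortion apply to the point x, -y, -z); pixel columns grow to the right and rows downward; lengths in m; the calibration is good to about 2 mm. A picture is of the moment at which its call begins: read the wrist's pose just before it. camera_info takes no time and is no camera call; for the wrist camera it gives the pose at the moment of the call.
- bot.job_done(): hands the job in; it is judged then, once.
The state is a dict: "clock": time; "joint_pos": joint angles; "joint_vel": joint speeds; "tau": joint torques, N m; "eef_pos": TCP position; "tool_rot": TCP orientation; "ft_force": force on the tool from outside, world axes, zero at the start; "ft_torque": the same for the moment, N m; "grip_width": finger opening in m; "grasp_force": force on a finger pad.
Only numpy, scipy, OpenCV 4.12 (cv2) and the standard library are available. Lean on these libraries where they do the work, as an engineer would, in place of code of your own. Each camera call takes 0.05 s, during which the arm holds its last target. There are 200 camera calls.

## Working session

There is one attempt and no reset: what is moved stays moved. The work goes in short steps, Python scripts to look and compute and a tool call to move; the robot and the scene stay as the last step left them, time stands still between calls to the robot, and variables do not carry over. Pictures are saved under pics/ and viewed, at most 10 in all, crops included, and the job is handed in when it is done.

Besides the shell and the picture viewer there is one more tool, called after "Emit:" in YAML: its name, and indented under it one key for each argument. step_arm: Moves the arm, as the interface text tells. Scaled input: -1 to 1 covers 0.5 m each way for a shift and pi/4 rad each way for a turn. Its arguments: {"type":"object","properties":{"targets":{"type":"string"}},"required":["targets"]}

```bash
mkdir -p pics; ls
python3 - <<'E'
from workcell import bot
import cv2,numpy as np
a=bot.camera("scene");b=bot.camera("top")
cv2.imwrite("pics/s.png",a[:,:,::-1]);cv2.imwrite("pics/t.png",b[:,:,::-1])
cv2.imwrite("pics/t_big.png",cv2.resize(b[:,:,::-1],(800,600),interpolation=cv2.INTER_CUBIC))
cv2.imwrite("pics/s_big.png",cv2.resize(a[:,:,::-1],(800,600),interpolation=cv2.INTER_CUBIC))
for n in("scene","top","wrist"):
    i=bot.camera_info(n);print(n,{k:(np.round(v,4).tolist() if k=="pose" else v) for k,v in i.items()})
print(bot.get_obs())
E
```

```text
pics
scene {'vertical_fov': 43.18361889392653, 'cx': 250.28707862817018, 'cy': 194.13266692140493, 'pose': [[-0.3187, -0.6395, 0.6997, 1.5556], [0.9476, -0.1975, 0.2511, 0.2845], [-0.0224, 0.743, 0.6689, 1.0967], [0.0, 0.0, 0.0, 1.0]]}
top {'vertical_fov': 55.89909189783175, 'cx': 255.00066875653627, 'cy': 195.852103395714, 'pose': [[-0.0288, 0.984, -0.1758, 0.3182], [-0.9992, -0.0235, 0.0325, -0.0949], [0.0278, 0.1766, 0.9839, 1.1695], [0.0, 0.0, 0.0, 1.0]]}
wrist {'vertical_fov': 69.32515506394316, 'cx': 257.0336500484456, 'cy': 196.83273705874674, 'pose': [[0.3845, 0.8912, 0.2407, 0.2512], [-0.9231, 0.3718, 0.0981, -0.4359], [-0.0021, -0.2599, 0.9656, 0.3735], [0.0, 0.0, 0.0, 1.0]]}
{'clock': 0.1, 'joint_pos': array([-1.17599704e+00,  2.41335244e-01,  3.86053209e-03,  1.33521957e+00,
       -2.04299303e-06,  1.57080703e+00]), 'joint_vel': array([-0.00152024, -0.00152365,  0.00353499, -0.00194685, -0.0006764 ,
       -0.00107705]), 'tau': array([-6.13948419e-05, -3.73137689e+01,  2.53009808e+01,  1.08096533e-02,
        6.53705774e-05, -9.91147218e-07]), 'eef_pos': array([ 0.19209055, -0.46100833,  0.23050379]), 'tool_rot': array([ 9.80580482e-01,  1.96114805e-01, -1.87120096e-04, -9.30346214e-04]), 'ft_force': array([-0.1442331 ,  1.22882465,  0.40611318]), 'ft_torque': array([ 0.01534027,  0.01209503, -0.04801963]), 'grasp_force': 0.0, 'grip_width': 0.085606329202249}
```

View pics/t_big.png

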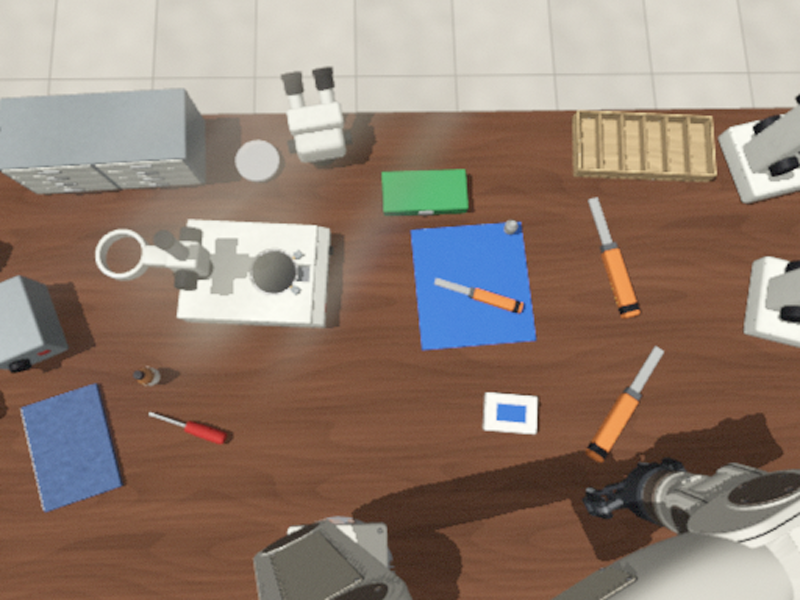

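View pics/s_big.png

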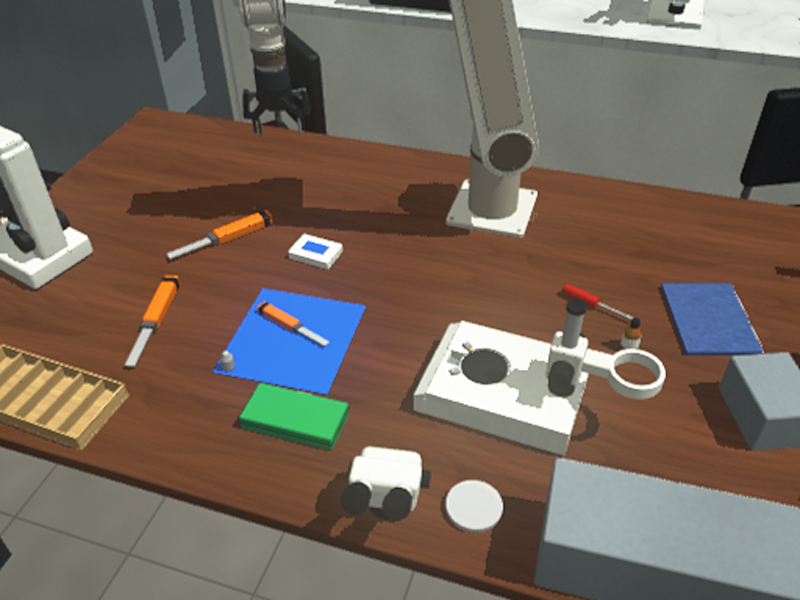

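The three orange flat tools in the top view (800 px) are at (480,295) on the mat, (615,260) and (625,405). The one on the mat is the smallest, and its tip points towards the stand. The stand's plate is at (273,271), with the notch at (303,271). Next I'll measure and take one close crop.

```bash
cat > h.py <<'E'
from workcell import bot
import cv2,numpy as np
from scipy.spatial.transform import Rotation as R
def cast(n,uv,z,info=None):
    i=info or bot.camera_info(n);f=192/np.tan(np.radians(i["vertical_fov"])/2);P=np.array(i["pose"])
    uv=np.atleast_2d(np.asarray(uv,float))
    d=np.c_[(uv[:,0]-i["cx"])/f,-(uv[:,1]-i["cy"])/f,-np.ones(len(uv))]@P[:3,:3].T
    o=P[:3,3];return o+d*((z-o[2])/d[:,2])[:,None]
def proj(n,p,info=None):
    i=info or bot.camera_info(n);f=192/np.tan(np.radians(i["vertical_fov"])/2);P=np.array(i["pose"])
    q=(np.atleast_2d(p)-P[:3,3])@P[:3,:3];return np.c_[i["cx"]-f*q[:,0]/q[:,2],i["cy"]+f*q[:,1]/q[:,2]]
def mask(img,lo,hi):
    return cv2.inRange(cv2.cvtColor(img,cv2.COLOR_RGB2HSV),np.array(lo),np.array(hi))
def blobs(m,amin=30):
    c,_=cv2.findContours(m,cv2.RETR_EXTERNAL,cv2.CHAIN_APPROX_NONE);return sorted([x for x in c if cv2.contourArea(x)>amin],key=cv2.contourArea,reverse=True)
E
python3 - <<'E'
from h import *
im=cv2.imread("pics/t.png")[:,:,::-1].copy()
np.set_printoptions(precision=4,suppress=True)
for c in blobs(mask(im,(5,150,100),(20,255,255))):
    w=cast("top",c[:,0],.023)[:,:2]; r=cv2.minAreaRect((w*1000).astype(np.float32));print("orange",c[:,0].mean(0),r)
mm=blobs(mask(im,(105,150,100),(125,255,255)),1500)
for c in mm:
    w=cast("top",cv2.convexHull(c)[:,0],.003)[:,:2];print("mat",cv2.minAreaRect((w*1000).astype(np.float32)))
# blade: gray on mat
m=mask(im,(0,0,110),(179,60,255));m2=np.zeros_like(m);m2[172:192,270:308]=m[172:192,270:308]
for c in blobs(m2,15):
    w=cast("top",c[:,0],.0145)[:,:2];print("blade",cv2.minAreaRect((w*1000).astype(np.float32)))
# plate
m=mask(im,(0,0,0),(179,120,95));m2=np.zeros_like(m);m2[155:192,158:192]=m[155:192,158:192]
for c in blobs(m2)[:1]:
    print("plate",(cv2.minAreaRect((cast("top",c[:,0],.066)[:,:2]*1000).astype(np.float32))),cv2.fitEllipse((cast("top",c[:,0],.066)[:,:2]*1000).astype(np.float32)))
# base white
m=mask(im,(0,0,170),(179,40,255));m2=np.zeros_like(m);m2[135:215,110:215]=m[135:215,110:215]
c=blobs(m2)[0];print("base",cv2.minAreaRect((cast("top",c[:,0],.066)[:,:2]*1000).astype(np.float32)))
a=cv2.resize(im[130:220,105:225],None,fx=4,fy=4,interpolation=cv2.INTER_CUBIC)
b=cv2.resize(im[140:225,255:350],None,fx=4,fy=4,interpolation=cv2.INTER_CUBIC)
o=np.zeros((720,480,3),np.uint8);o[:360,:480]=a;o[360:360+340,:380]=b
cv2.imwrite("pics/crop1.png",o[:600,:,::-1])
E
```

```text
orange [393.1647 270.1294] ((277.8878173828125, -560.673828125), (41.605323791503906, 121.5793685913086), 53.39425277709961)
orange [395.6813 177.6593] ((574.2343139648438, -596.103515625), (122.02117919921875, 45.12263107299805), 12.7384614944458)
orange [316.2373 191.6441] ((532.5606079101562, -331.486083984375), (85.77046203613281, 22.1291561126709), 69.80477142333984)
orange [379.84 291.28] ((212.56883239746094, -511.8099060058594), (39.34996032714844, 13.026769638061523), 54.593082427978516)
orange [403.     200.6429] ((495.544189453125, -613.6047973632812), (12.556879043579102, 43.51089096069336), 12.430266380310059)
mat ((571.1043090820312, -291.0408020019531), (257.88470458984375, 236.7175750732422), 3.409853935241699)
blade ((564.2904052734375, -249.9051513671875), (83.04713439941406, 14.82179069519043), 71.5672836303711)
plate ((579.0075073242188, 90.03689575195312), (22.550655364990234, 70.15387725830078), 64.26933288574219) ((578.5693969726562, 91.12136840820312), (22.45965003967285, 73.18871307373047), 64.84373474121094)
base ((593.3204345703125, 154.5925750732422), (287.8435363769531, 206.1083984375), 86.16028594970703)
```

View pics/crop1.png

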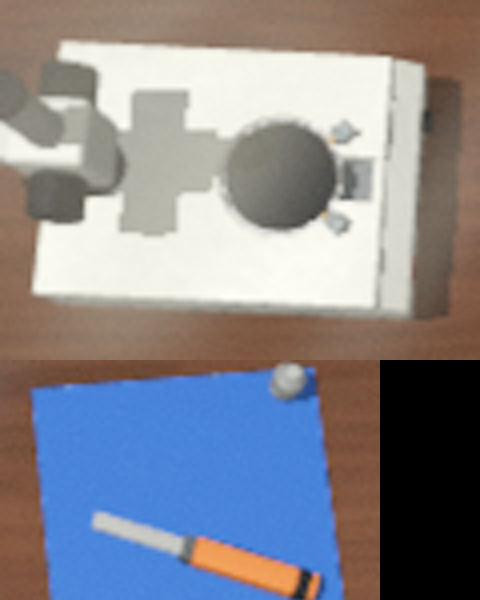

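The crop confirms the smallest orange tool lies alone on the mat, with blade tip near (95,520) and handle near (255,570) in crop pixels. Its measured size also fits: handle 22 mm wide, blade 83 x 15 mm, heading about 69.5° and origin about (0.530, -0.338). I'm moving above it now.

Emit:
step_arm:
  targets: "0.3 0.682 0.263 -0.262 0 0 1;0.3 0.682 0.263 -0.262 0 0 1;0.3 0.682 0.263 -0.262 0 0 1;0.3 0.682 0.263 -0.262 0 0 1;0.3 0.682 0.263 -0.262 0 0 1;0.3 0.682 0.263 -0.262 0 0 1;0.3 0.682 0.263 -0.262 0 0 1;0.3 0.682 0.263 -0.262 0 0 1;0.3 0.682 0.263 -0.262 0 0 1;0.3 0.682 0.263 -0.262 0 0 1"

```text
clock: 0.93
eef_pos: [0.5367, -0.3264, 0.0969]
tool_rot: [0.829, 0.559, 0.0, -0.002]
ft_force: [-0.5, 0.4, 0.5]
grip_width: 0.0554
grasp_force: 0.0
```

Emit:
step_arm:
  targets: "0.3 0 0 0 0 0 0.04;0.3 0 0 0 0 0 0.04;0.3 0 0 0 0 0 0.04"

```text
clock: 1.18
eef_pos: [0.5328, -0.3298, 0.0997]
tool_rot: [0.822, 0.569, -0.0, -0.001]
ft_force: [0.1, 0.3, -0.0]
grip_width: 0.0554
grasp_force: 0.0
```

Run:
```python
from h import *
np.set_printoptions(precision=4,suppress=True)
o=bot.get_obs();info=bot.camera_info("wrist");im=bot.camera("wrist")
cv2.imwrite("pics/w1.png",im[:,:,::-1])
x=R.from_quat(o["tool_rot"]).apply([1,0,0]);print(o["eef_pos"],np.degrees(np.arctan2(x[1],x[0])),R.from_quat(o["tool_rot"]).apply([0,0,1]),o["ft_force"])
for c in blobs(mask(im,(5,150,80),(20,255,255)),200):
    w=cast("w",c[:,0],.023,info)[:,:2];print("orange",cv2.minAreaRect((w*1000).astype(np.float32)))
```

```text
[ 0.5328 -0.3298  0.0997] 69.38672409432574 [-0.0014  0.0006 -1.    ] [ 0.1343  0.2916 -0.022 ]
orange ((393.4736328125, -195.8740234375), (151.28076171875, 35.440673828125), 55.84864807128906)
orange ((701.6402587890625, -481.33612060546875), (104.40875244140625, 30.22148895263672), 82.70702362060547)
orange ((732.4390258789062, -300.90228271484375), (33.10464859008789, 14.931973457336426), 82.70706176757812)
orange ((606.7168579101562, -545.1594848632812), (16.058429718017578, 41.05583953857422), 21.441804885864258)
```

View pics/w1.png

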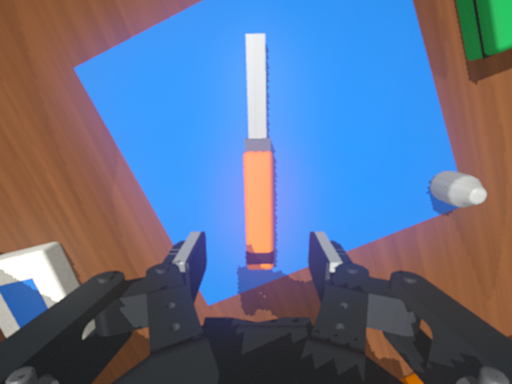

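The wrist view shows the tool centred between the fingers: tip (257,34), handle front (258,140), black end (260,268). I'll check those points in world coordinates.

Run:
```python
from h import *
np.set_printoptions(precision=4,suppress=True)
i=bot.camera_info("wrist");t=cast("w",[257,34],.0145,i)[0];f=cast("w",[258.5,139],.023,i)[0];e=cast("w",[260,268],.023,i)[0]
print(t,f,e,np.linalg.norm((t-f)[:2]),np.linalg.norm((f-e)[:2]),np.degrees(np.arctan2(*(t-e)[:2][::-1])))
h=(t-e)[:2]/np.linalg.norm((t-e)[:2]);print(t[:2]-h*.137, t[:2]-h*.129)
```

```text
[ 0.5762 -0.21    0.0145] [ 0.5507 -0.281   0.023 ] [ 0.5127 -0.3859  0.023 ] 0.07537389342422321 0.11156187654804142 70.15277153590682
[ 0.5297 -0.3389] [ 0.5324 -0.3314]
```

Emit:
step_arm:
  targets: "0.3 -0.001 -0.001 -0.187 0 0 0.015;0.3 -0.001 -0.001 -0.187 0 0 0.015;0.3 -0.001 -0.001 -0.187 0 0 0.015;0.3 -0.001 -0.001 -0.187 0 0 0.015;-1 -0.001 -0.001 -0.187 0 0 0.015;-1 -0.001 -0.001 -0.187 0 0 0.015;-1 -0.001 -0.001 -0.187 0 0 0.015;-1 -0.001 -0.001 -0.187 0 0 0.015;-1 -0.001 -0.001 -0.187 0 0 0.015;-1 -0.001 -0.001 -0.187 0 0 0.015"

```text
clock: 2.07
eef_pos: [0.5349, -0.332, 0.0102]
tool_rot: [0.819, 0.574, 0.001, 0.003]
ft_force: [-0.5, -0.9, 7.1]
grip_width: 0.0225
grasp_force: 62.8
```

Emit:
step_arm:
  targets: "-1 0 0 0.07 0 0 0;-1 0 0 0.15 0 0 0;-1 0 0.05 0.2 0 0 0;-1 -0.02 0.15 0.3 0 0 0.1;-1 -0.045 0.66 0.428 0 0 0.355;-1 -0.045 0.66 0.428 0 0 0.355;-1 -0.045 0.66 0.428 0 0 0.355;-1 -0.045 0.66 0.428 0 0 0.355;-1 -0.045 0.66 0.428 0 0 0.355;-1 -0.045 0.66 0.428 0 0 0.355"

```text
clock: 2.9
eef_pos: [0.5122, -0.036, 0.2111]
tool_rot: [0.731, 0.682, 0.001, 0.001]
ft_force: [2.1, 0.7, -1.7]
grip_width: 0.0223
grasp_force: 61.9
```

Emit:
step_arm:
  targets: "-1 0 0 0 0 0 0;-1 0 0 0 0 0 0;-1 0 0 0 0 0 0;-1 0 0 0 0 0 0;-1 0 0 0 0 0 0"

```text
clock: 3.32
eef_pos: [0.5123, -0.0391, 0.2089]
tool_rot: [0.732, 0.682, -0.0, -0.0]
ft_force: [0.3, -0.0, -0.7]
grip_width: 0.0223
grasp_force: 61.9
```

Run:
```python
from h import *
np.set_printoptions(precision=4,suppress=True)
o=bot.get_obs();info=bot.camera_info("wrist");im=bot.camera("wrist")
import pickle;pickle.dump((o,info),open("w2.pkl","wb"))
cv2.imwrite("pics/w2.png",im[:,:,::-1]);cv2.imwrite("pics/w2b.png",cv2.resize(im[:,:,::-1],(800,600),interpolation=cv2.INTER_CUBIC))
print(o["eef_pos"],o["tool_rot"],o["ft_force"],o["grasp_force"],o["grip_width"])
```

```text
[ 0.5123 -0.0391  0.2089] [ 0.7317  0.6816 -0.0004 -0.0002] [ 0.3396 -0.0077 -0.6862] 61.91824436187744 0.02231168722362913
```

View pics/w2b.png

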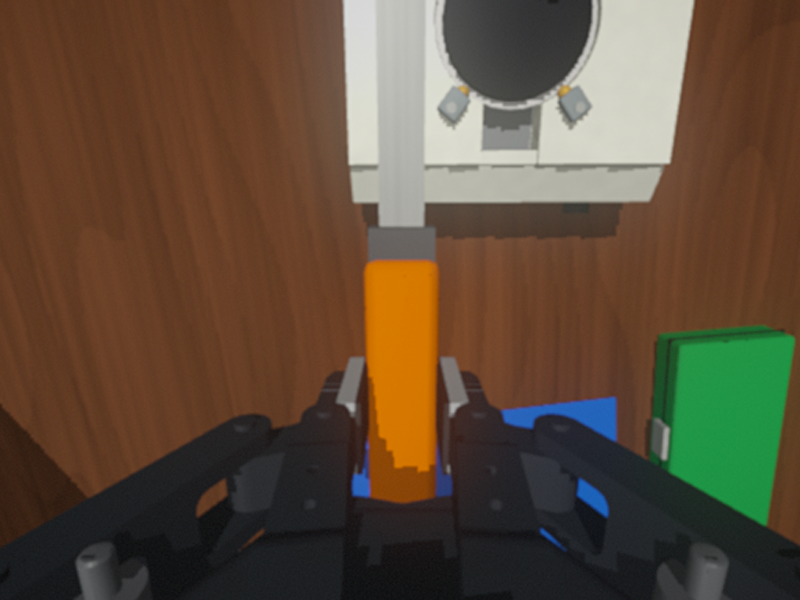

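The wrist view (800 px) shows the notch between its lip edge at row 150 and the plate at row 106, columns 483-539. The brass balls are near (463,90) and (563,90), and the tool is gripped straight with its handle front at (402,261).

Run:
```python
from h import *
import pickle
np.set_printoptions(precision=4,suppress=True)
o,info=pickle.load(open("w2.pkl","rb"));s=.64
c=lambda u,v,z:cast("w",[(u+.5)*s-.5,(v+.5)*s-.5],z,info)[0]
L,Rr=c(463,90,.068),c(563,90,.068);print("balls",L,Rr,np.linalg.norm(L-Rr))
lip=c(511,150,.063);pl=c(511,106,.066);fl,fr=c(349,163,.066),c(671,163,.066)
print("lip",lip,"notch w",c(539,140,.065)-c(483,140,.065),"plate",pl,"front edge",fl,fr,np.linalg.norm(fl-fr))
for a,b in((L,Rr),(fl,fr)): print("yaw",np.degrees(np.arctan2(b[1]-a[1],b[0]-a[0]))+90)
im=cv2.imread("pics/w2.png")[:,:,::-1].copy()
m=mask(im,(10,90,90),(30,255,255));m[:,:275]=0;m[90:]=0
for b in blobs(m,3):print("brass px",b[:,0].mean(0)/s, cast("w",b[:,0].mean(0),.068,info))
# tool in TCP frame
T=R.from_quat(o["tool_rot"]);p=o["eef_pos"]
for zt in (.015,.02):  # handle top above TCP plane
  for u,v in((402,228),(402,261)): print(zt,T.inv().apply(c(u,v,p[2]+zt)-p))
# top camera: plate ellipse & tip of blade
im=bot.camera("top");cv2.imwrite("pics/t2.png",im[:,:,::-1])
cv2.imwrite("pics/t2c.png",cv2.resize(im[120:240,120:280,::-1],(800,600),interpolation=cv2.INTER_CUBIC))
im=bot.camera("scene");cv2.imwrite("pics/s2.png",im[:,:,::-1]);print(proj("scene",[o["eef_pos"]+[.01,.128,.006]]),proj("top",[o["eef_pos"]+[.01,.128,.006]]))
```

```text
balls [0.5556 0.0821 0.068 ] [0.6151 0.0778 0.068 ] 0.05964114838086139
lip [0.5852 0.0465 0.063 ] notch w [ 0.0346 -0.0025  0.    ] plate [0.5846 0.0715 0.066 ] front edge [0.4833 0.0458 0.066 ] [0.6842 0.0315 0.066 ] 0.20141789447236116
yaw 85.91543895231194
yaw 85.93080896237707
brass px [717.7591  71.8478] [[0.7061 0.081  0.068 ]]
brass px [790.0632  84.9895] [[0.7498 0.0708 0.068 ]]
brass px [765.2011  80.4937] [[0.7347 0.0743 0.068 ]]
brass px [562.934   89.9306] [[0.6153 0.0777 0.068 ]]
brass px [463.9323  89.1927] [[0.5564 0.0823 0.068 ]]
0.015 [ 0.0552 -0.0015 -0.015 ]
0.015 [ 0.0456 -0.0015 -0.015 ]
0.02 [ 0.0556 -0.0015 -0.02  ]
0.02 [ 0.0463 -0.0015 -0.02  ]
[[308.6247 178.4005]] [[174.3037 185.4317]]
```

View pics/t2c.png

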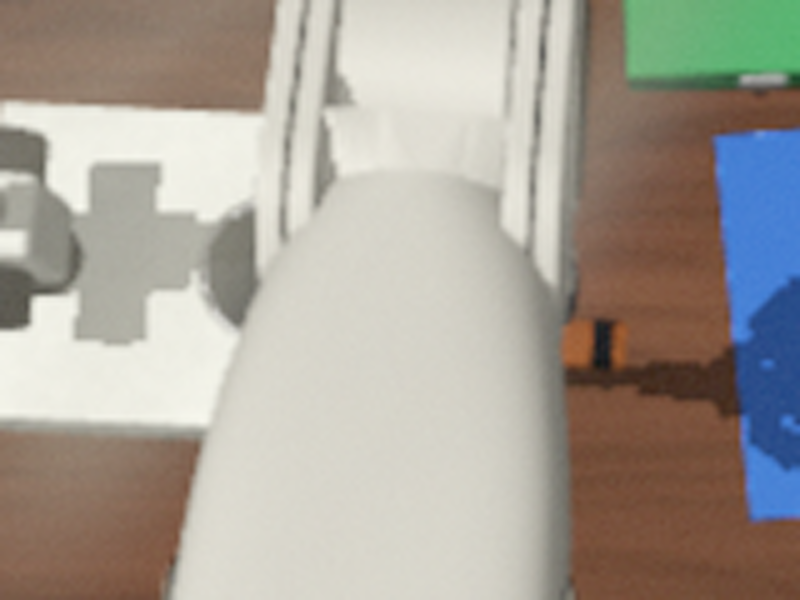

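Emit:
step_arm:
  targets: "-1 0.127 -0.12 -0.02 0 0 0;-1 0.127 -0.12 -0.02 0 0 0;-1 0.127 -0.11 -0.1 -0.2 0.014 0;-1 0.127 -0.1 -0.13 -0.36 0.025 0;-1 0.127 -0.08 -0.166 -0.488 0.035 0;-1 0.127 -0.08 -0.166 -0.488 0.035 0;-1 0.127 -0.08 -0.166 -0.488 0.035 0;-1 0.127 -0.08 -0.166 -0.488 0.035 0"

```text
clock: 4.13
eef_pos: [0.5762, -0.0778, 0.1261]
tool_rot: [0.717, 0.67, -0.14, 0.129]
ft_force: [0.4, -0.1, -0.6]
grip_width: 0.0221
grasp_force: 61.9
```

Run:
```python
from h import *
np.set_printoptions(precision=4,suppress=True)
o=bot.get_obs();im=bot.camera("scene");cv2.imwrite("pics/s3.png",im[:,:,::-1])
T=R.from_quat(o["tool_rot"]);tip=o["eef_pos"]+T.apply([.1295,0,-.003])
print(o["eef_pos"],T.as_matrix()[:,0],tip,o["ft_force"])
lip=np.array([.585,.047,.063]);d=np.array([.0715,.9974,0]);r=np.array([.9974,-.0715,0])
p=proj("scene",[tip,lip+.018*r,lip-.018*r,o["eef_pos"]]);print(p)
u,v=p[0].astype(int);u0,v0=u-55,v-45
print(u0,v0);cv2.imwrite("pics/s3c.png",cv2.resize(im[v0:v0+90,u0:u0+120,::-1],(800,600),interpolation=cv2.INTER_CUBIC))
```

```text
[ 0.5762 -0.0778  0.1261] [ 0.0628  0.9252 -0.3743] [0.5844 0.0431 0.0804] [ 0.4054 -0.1145 -0.5973]
[[285.6703 223.6812]
 [284.6871 232.3659]
 [288.7722 224.1654]
 [247.0758 202.0962]]
230 178
```

View pics/s3c.png

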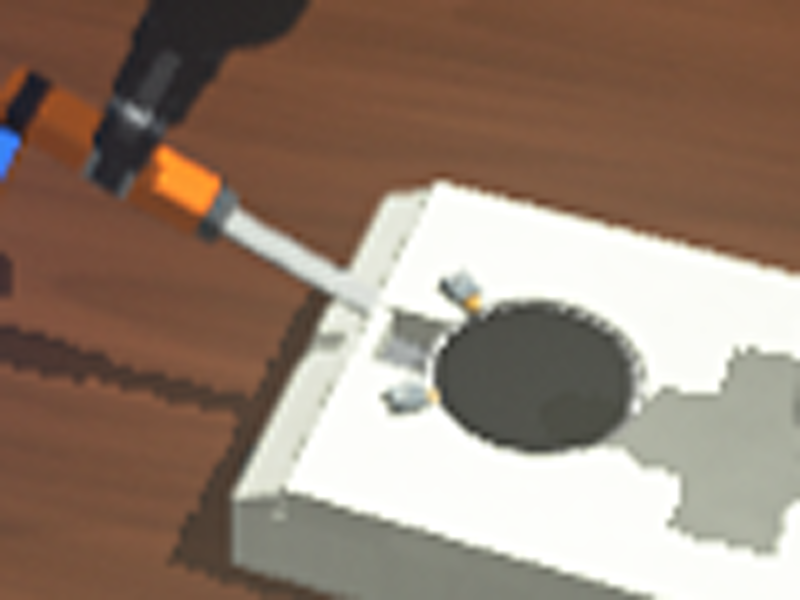

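The crop shows the tip at about (380,304), right over the lip and within about 1 px of where I predicted, with the notch clear ahead. I'm moving the tip over the open notch.

Emit:
step_arm:
  targets: "-1 0.002 0.02 -0.012 0 0 0;-1 0.003 0.038 -0.03 0 0 0;-1 0.003 0.038 -0.03 0 0 0;-1 0.003 0.038 -0.033 0 0 0;-1 0.003 0.038 -0.036 0 0 0;-1 0.003 0.038 -0.036 0 0 0"

```text
clock: 4.68
eef_pos: [0.5774, -0.0591, 0.1082]
tool_rot: [0.718, 0.67, -0.14, 0.13]
ft_force: [-0.3, -0.3, -0.7]
grip_width: 0.0225
grasp_force: 61.9
```

Emit:
step_arm:
  targets: "-1 0 0 -0.002 0 0 0;-1 0 0 -0.004 0 0 0;-1 0 0 -0.004 0 0 0"

```text
clock: 4.93
eef_pos: [0.5775, -0.059, 0.1063]
tool_rot: [0.718, 0.67, -0.14, 0.13]
ft_force: [0.2, -0.4, -1.0]
grip_width: 0.0221
grasp_force: 61.9
```

Emit:
step_arm:
  targets: "-1 0 0 -0.001 0 0 0;-1 0 0 -0.002 0 0 0;-1 0 0 -0.002 0 0 0"

```text
clock: 5.18
eef_pos: [0.5775, -0.0588, 0.1053]
tool_rot: [0.718, 0.67, -0.14, 0.13]
ft_force: [0.9, -0.5, -1.2]
grip_width: 0.0224
grasp_force: 61.9
```

Emit:
step_arm:
  targets: "-1 0 0 -0.001 0 0 0;-1 0 0 -0.003 0 0 0;-1 0 0 -0.003 0 0 0"

```text
clock: 5.43
eef_pos: [0.5776, -0.0588, 0.1037]
tool_rot: [0.718, 0.67, -0.14, 0.13]
ft_force: [0.1, 0.3, -0.4]
grip_width: 0.0225
grasp_force: 61.9
```

Emit:
step_arm:
  targets: "-1 0 0 -0.001 0 0 0;-1 0 0 -0.003 0 0 0;-1 0 0 -0.003 0 0 0"

```text
clock: 5.68
eef_pos: [0.5778, -0.0588, 0.1025]
tool_rot: [0.718, 0.67, -0.14, 0.13]
ft_force: [-0.5, 0.5, 0.5]
grip_width: 0.0223
grasp_force: 62.2
```

Emit:
step_arm:
  targets: "-1 0 0 -0.001 0 0 0;-1 0 0 -0.002 0 0 0;-1 0 0 -0.002 0 0 0"

```text
clock: 5.93
eef_pos: [0.5778, -0.0589, 0.1017]
tool_rot: [0.718, 0.67, -0.14, 0.13]
ft_force: [-0.8, -1.3, 2.5]
grip_width: 0.0222
grasp_force: 62.3
```

Emit:
step_arm:
  targets: "-1 0 0 0.004 0 0 0;-1 0 0.006 0.0016 0 0 0;-1 0.001 0.012 -0.0008 0 0 0;-1 0.001 0.018 -0.0032 0 0 0;-1 0.002 0.024 -0.0056 0 0 0;-1 0.002 0.024 -0.0056 0 0 0"

```text
clock: 6.43
eef_pos: [0.5785, -0.0459, 0.098]
tool_rot: [0.717, 0.67, -0.14, 0.13]
ft_force: [0.2, -0.1, 0.9]
grip_width: 0.0222
grasp_force: 62.0
```

Emit:
step_arm:
  targets: "-1 0 0.005 -0.002 0 0 0;-1 0.001 0.0125 -0.005 0 0 0;-1 0.001 0.0125 -0.005 0 0 0;-1 0.001 0.0125 -0.005 0 0 0"

```text
clock: 6.77
eef_pos: [0.5791, -0.04, 0.0958]
tool_rot: [0.717, 0.67, -0.14, 0.13]
ft_force: [0.5, 0.8, -0.9]
grip_width: 0.022
grasp_force: 62.0
```

Emit:
step_arm:
  targets: "-1 0 -0.004 -0.012 0.083 -0.006 0;-1 0 -0.007 -0.023 0.166 -0.012 0;-1 0 -0.009 -0.035 0.25 -0.018 0;-1 -0.001 -0.0106 -0.047 0.333 -0.024 0;-1 -0.001 -0.0106 -0.047 0.333 -0.024 0;-1 -0.001 -0.0106 -0.047 0.333 -0.024 0"

```text
clock: 7.27
eef_pos: [0.5781, -0.0474, 0.0727]
tool_rot: [0.73, 0.68, -0.046, 0.042]
ft_force: [-0.5, -1.5, 0.1]
grip_width: 0.0225
grasp_force: 62.1
```

Emit:
step_arm:
  targets: "-1 0 0 -0.01 0.067 -0.005 0;-1 0 -0.001 -0.02 0.133 -0.01 0;-1 0 -0.001 -0.02 0.133 -0.01 0;-1 0 -0.001 -0.02 0.133 -0.01 0"

```text
clock: 7.6
eef_pos: [0.5785, -0.0467, 0.0628]
tool_rot: [0.731, 0.682, -0.007, 0.007]
ft_force: [-0.6, -0.8, 0.7]
grip_width: 0.0221
grasp_force: 62.2
```

Run:
```python
from h import *
im=bot.camera("wrist");o=bot.get_obs();print(o["eef_pos"],o["ft_force"],o["ft_torque"])
im2=bot.camera("scene")
a=cv2.resize(im[0:150,156:356,::-1],(800,600),interpolation=cv2.INTER_CUBIC)
b=cv2.resize(im2[200:260,255:335,::-1],(400,300),interpolation=cv2.INTER_CUBIC)
a=cv2.resize(a,(400,300));cv2.imwrite("pics/p1.png",np.hstack([a,b]))
```

```text
[ 0.57869246 -0.04632583  0.06289571] [-0.41858832 -0.64577472  0.49524659] [0.01049521 0.0351135  0.0468238 ]
```

View pics/p1.png

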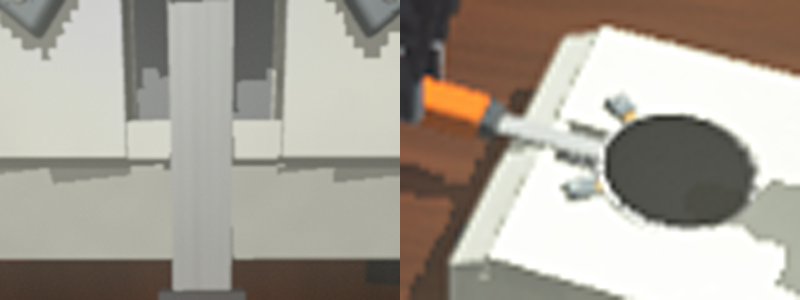

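The left half (wrist) shows the blade through the notch with its end visible at crop row 3. The right half (scene) shows the end at the plate's rim near (605,155). Along with the near-zero force, that suggests the tip isn't under the flange, so I'll compute where it really is.

Run:
```python
from h import *
np.set_printoptions(precision=4,suppress=True)
o=bot.get_obs();i=bot.camera_info("wrist")
for z in(.060,.066,.070):print("tip",z,cast("w",[256,1.5],z,i))
print("lip",cast("w",[258,59],.063,i),"front",cast("w",[258,78],.065,i))
im=bot.camera("wrist");print(im[0:14,256].tolist());print(im[0:40:2,226].mean(1),im[0:40:2,292].mean(1))
s=bot.camera("scene");lip=np.array([.585,.047,.063]);d=np.array([.0715,.9974,0])
print(proj("scene",[lip,lip+d*.024+[0,0,.003],lip+d*.0345+[0,0,.004]]), 255+605/2-200+.0,200+155/5)
print(o["eef_pos"],o["clock"])
```

```text
tip 0.06 [[0.5848 0.0719 0.06  ]]
tip 0.066 [[0.5847 0.0699 0.066 ]]
tip 0.07 [[0.5846 0.0685 0.07  ]]
lip [[0.5841 0.0478 0.063 ]] front [[0.5835 0.0394 0.065 ]]
[[106, 107, 104], [103, 104, 99], [123, 125, 119], [168, 168, 164], [185, 186, 181], [186, 187, 182], [185, 186, 181], [186, 187, 181], [186, 187, 182], [185, 186, 181], [185, 186, 181], [185, 186, 181], [185, 187, 181], [184, 186, 180]]
[ 92.3333  92.3333  92.3333  93.3333  94.      94.      94.      95.
  96.      97.      97.3333  97.6667  97.3333  98.6667  99.      99.
 100.3333  99.6667 116.3333 107.6667] [ 89.3333  93.      93.      93.3333  93.6667  99.     101.3333  99.3333
 101.6667 106.     108.     107.3333 107.     111.6667 114.3333 113.3333
 111.6667 114.6667 136.     165.6667]
[[286.7471 228.2306]
 [294.5184 229.6792]
 [297.9455 230.3931]] 357.5 231.0
[ 0.5788 -0.046   0.0629] 7.7
```

The visible blade end lies at lip + 22 mm, which is the plate's edge line, so the flange is covering the tip and the tip is underneath. I'll keep prying.

Emit:
step_arm:
  targets: "-1 0 0 -0.008 0.05 -0.004 0;-1 0 0.001 -0.016 0.1 -0.008 0;-1 0 0.001 -0.0226 0.155 -0.011 0;-1 0 0.001 -0.0226 0.155 -0.011 0"

```text
clock: 8.13
eef_pos: [0.5786, -0.0458, 0.0511]
tool_rot: [0.73, 0.681, 0.039, -0.036]
ft_force: [0.3, 0.6, 2.9]
grip_width: 0.0223
grasp_force: 62.4
```

Emit:
step_arm:
  targets: "-1 0 0.001 -0.007 0.045 -0.003 0;-1 0 0.002 -0.013 0.089 -0.006 0;-1 0 0.002 -0.013 0.089 -0.006 0"

```text
clock: 8.38
eef_pos: [0.5789, -0.045, 0.0449]
tool_rot: [0.728, 0.68, 0.064, -0.059]
ft_force: [-0.0, -0.2, 3.7]
grip_width: 0.0226
grasp_force: 62.5
```

Emit:
step_arm:
  targets: "-1 0 0.001 -0.007 0.045 -0.003 0;-1 0 0.002 -0.013 0.089 -0.006 0;-1 0 0.002 -0.013 0.089 -0.006 0"

```text
clock: 8.63
eef_pos: [0.579, -0.0439, 0.0385]
tool_rot: [0.726, 0.677, 0.09, -0.083]
ft_force: [0.3, -0.2, 5.1]
grip_width: 0.0222
grasp_force: 62.6
```

Run:
```python
from h import *
im=bot.camera("wrist");o=bot.get_obs();print(o["eef_pos"],o["ft_force"],o["ft_torque"])
im2=bot.camera("scene")
a=cv2.resize(im[0:75,206:306,::-1],(400,300),interpolation=cv2.INTER_CUBIC)
b=cv2.resize(im2[205:265,265:345,::-1],(400,300),interpolation=cv2.INTER_CUBIC)
cv2.imwrite("pics/p2.png",np.hstack([a,b]))
```

```text
[ 0.57911436 -0.04399975  0.03881183] [ 0.39319103 -0.0835923   4.54955724] [ 0.17680175 -0.01158636  0.0352747 ]
```

View pics/p2.png

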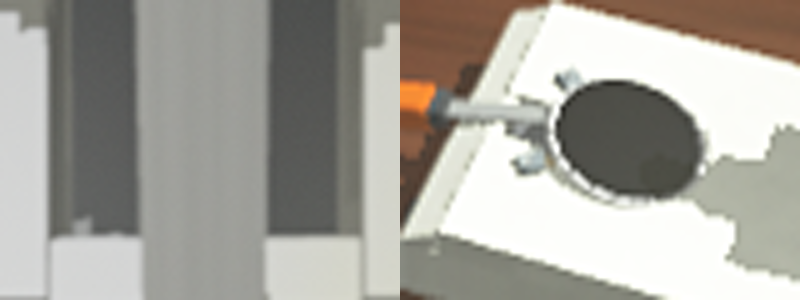

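The scene half shows the plate's front clearly lifted and tilted, with the flange visible. The force is still rising, so the catches may not have passed yet. I'll push a little further.

Emit:
step_arm:
  targets: "-1 0 0.001 -0.003 0.022 -0.002 0;-1 0 0.002 -0.0065 0.045 -0.003 0;-1 0 0.002 -0.0065 0.045 -0.003 0"

```text
clock: 8.98
eef_pos: [0.579, -0.0429, 0.0351]
tool_rot: [0.724, 0.675, 0.103, -0.095]
ft_force: [0.5, -1.3, 5.7]
grip_width: 0.0223
grasp_force: 62.8
```

Emit:
step_arm:
  targets: "-1 0 0.001 -0.003 0.022 -0.002 0;-1 0 0.002 -0.0065 0.045 -0.003 0;-1 0 0.002 -0.0065 0.045 -0.003 0"

```text
clock: 9.23
eef_pos: [0.5786, -0.0421, 0.0316]
tool_rot: [0.722, 0.674, 0.115, -0.107]
ft_force: [0.5, -1.2, 4.2]
grip_width: 0.0223
grasp_force: 62.6
```

```bash
cat > lift.py <<'E'
from h import *
np.set_printoptions(precision=1,suppress=True)
lip=np.array([.585,.047,.063]);d=np.array([.0715,.9974,0]);r=np.array([.9974,-.0715,0]);Z=np.array([0,0,1.])
def disc(l):  # l = front edge lift; pivot at back of flange, ledge z=.060
    t=np.arcsin(l/.095);piv=lip+d*.119+Z*(-.003);a=np.linspace(0,2*np.pi,72)
    pts=[]
    for q in a:
        x,y,z=-.0475+.0435*np.cos(q),.0435*np.sin(q),.006
        pts.append(piv+d*(x*np.cos(t)+z*np.sin(t))+r*y+Z*(-x*np.sin(t)+z*np.cos(t)))
    return np.array(pts)
def measure():
    s=bot.camera("scene");m=mask(s,(0,0,0),(179,140,95));z=np.zeros_like(m);z[200:270,285:350]=m[200:270,285:350]
    c=blobs(z,100)[0];h=cv2.convexHull(c)[:,0].astype(np.float32)
    print("seen bbox",h.min(0),h.max(0),"ell",cv2.fitEllipse(h),"area",cv2.contourArea(h))
    for l in(0,.006,.011,.016):
        p=proj("scene",disc(l)).astype(np.float32);print(l,p.min(0),p.max(0),cv2.fitEllipse(p),cv2.contourArea(p))
if __name__=="__main__":
    s=cv2.imread("pics/s.png")[:,:,::-1].copy();m=mask(s,(0,0,0),(179,140,95));z=np.zeros_like(m);z[200:270,285:350]=m[200:270,285:350]
    h=cv2.convexHull(blobs(z,100)[0])[:,0].astype(np.float32);print("before",h.min(0),h.max(0),cv2.fitEllipse(h),cv2.contourArea(h))
    measure();o=bot.get_obs();print(o["ft_force"],o["clock"])
E
python3 lift.py
```

```text
before [295. 224.] [323. 245.] ((309.6593017578125, 234.45272827148438), (21.291658401489258, 29.862442016601562), 98.158203125) 477.0
seen bbox [297. 221.] [324. 243.] ell ((310.4881591796875, 232.1787872314453), (21.92947006225586, 29.198440551757812), 116.48336791992188) area 483.0
0 [295.  223.3] [325.2 245.2] ((310.115478515625, 234.26715087890625), (21.811010360717773, 30.26630973815918), 96.07652282714844) 517.794754490722
0.006 [295.3 222.4] [325.3 244.8] ((310.3148193359375, 233.60105895996094), (22.066944122314453, 30.335792541503906), 101.1546859741211) 525.0733804937918
0.011 [295.6 221.6] [325.5 244.5] ((310.5287780761719, 233.06072998046875), (22.2166748046875, 30.39175033569336), 105.45941925048828) 529.611276240088
0.016 [296.  220.8] [325.6 244.2] ((310.7872314453125, 232.53407287597656), (22.307889938354492, 30.44528579711914), 109.82109069824219) 532.7224703035317
[ 0.3 -1.8  3.6] 9.2833
```

The measured lift at the front is about 20 mm, well past the 11 mm catch height. Now I'll lower the blade and see whether the plate stays up.

Emit:
step_arm:
  targets: "-1 0 -0.004 0.015 -0.1 0.007 0;-1 0 -0.008 0.029 -0.2 0.014 0;-1 0 -0.01 0.044 -0.3 0.021 0;-1 -0.001 -0.0112 0.058 -0.4 0.029 0;-1 -0.001 -0.0112 0.058 -0.4 0.029 0;-1 -0.001 -0.0112 0.058 -0.4 0.029 0"

```text
clock: 9.78
eef_pos: [0.5774, -0.0461, 0.0601]
tool_rot: [0.73, 0.683, -0.0, -0.001]
ft_force: [0.4, -0.1, -0.9]
grip_width: 0.0224
grasp_force: 62.0
```

```bash
python3 lift.py | sed -n '2p;7p'
```

```text
seen bbox [296. 223.] [325. 244.] ell ((310.3436584472656, 233.39158630371094), (21.415485382080078, 29.740819931030273), 102.98384857177734) area 484.0
[-0.1 -0.1 -1.6] 9.8333
```

Emit:
step_arm:
  targets: "-1 0 0 0.01 -0.067 0.005 0;-1 0 0 0.0195 -0.133 0.01 0;-1 0 0 0.0195 -0.133 0.01 0;-1 0 0 0.0195 -0.133 0.01 0"

```text
clock: 10.17
eef_pos: [0.5775, -0.0477, 0.0695]
tool_rot: [0.73, 0.681, -0.039, 0.034]
ft_force: [0.3, -0.6, -1.1]
grip_width: 0.0223
grasp_force: 62.0
```

```bash
python3 lift.py | sed -n '2p;7p'
python3 - <<'E'
from h import *
im2=bot.camera("scene");im=bot.camera("wrist")
b=cv2.resize(im2[205:265,265:345,::-1],(800,600),interpolation=cv2.INTER_CUBIC)
a=cv2.resize(im[0:60,196:316,::-1],(400,200));b[:200,400:]=a
cv2.imwrite("pics/p3.png",b)
E
```

```text
seen bbox [296. 223.] [325. 244.] ell ((310.349853515625, 233.38893127441406), (21.420270919799805, 29.749311447143555), 102.90597534179688) area 484.5
[-0.1 -0.1 -1.5] 10.2167
```

View pics/p3.png

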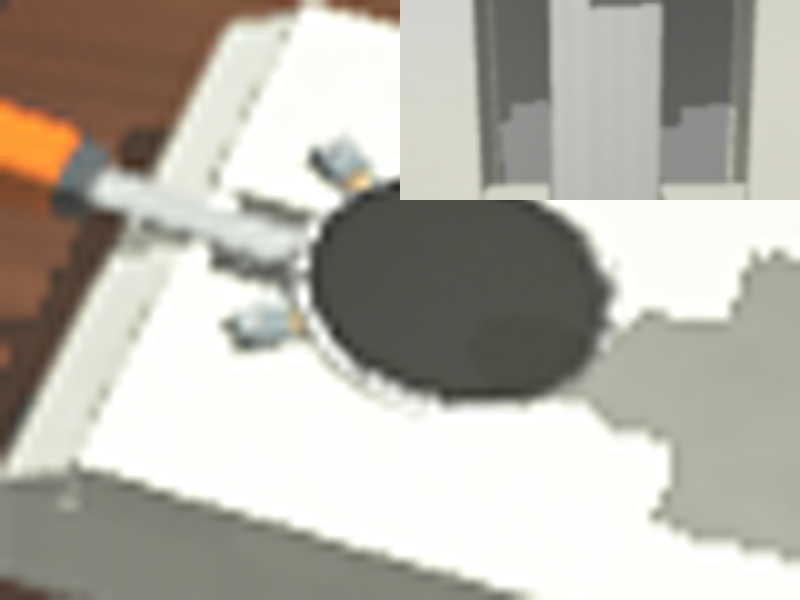

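The plate's outline didn't change when the blade dropped another 6°, so it stays up by itself, tilted with its white flange standing clear. The balls are visible at (358,183) and (297,320). I'm withdrawing the tool along its axis.

Emit:
step_arm:
  targets: "-1 -0.001 -0.02 0.002 0 0 0;-1 -0.003 -0.04 0.004 0 0 0;-1 -0.005 -0.06 0.0065 0 0 0;-1 -0.006 -0.08 0.0085 0 0 0;-1 -0.007 -0.1 0.0105 0 0 0;-1 -0.009 -0.12 0.0125 0 0 0;-1 -0.009 -0.14 0.0145 0 0 0"

```text
clock: 10.9
eef_pos: [0.5733, -0.1188, 0.0779]
tool_rot: [0.73, 0.681, -0.039, 0.035]
ft_force: [0.1, -0.0, -0.8]
grip_width: 0.0221
grasp_force: 62.0
```

Emit:
step_arm:
  targets: "-1 -0.03 -0.04 0.1 0 0 0;-1 -0.07 -0.04 0.15 0.1 -0.007 0;-1 -0.15 0 0.25 0.131 -0.009 0;-1 -0.15 0.05 0.3 0.131 -0.009 0;-1 -0.15 0.08 0.3 0.131 -0.009 0;-1 -0.15 0.08 0.3 0.131 -0.009 0;-1 -0.15 0.08 0.3 0.131 -0.009 0;-1 -0.15 0.08 0.3 0.131 -0.009 0"

```text
clock: 11.57
eef_pos: [0.4984, -0.0779, 0.2274]
tool_rot: [0.731, 0.682, -0.001, -0.0]
ft_force: [-0.8, -0.5, -0.8]
grip_width: 0.0226
grasp_force: 62.0
```

```bash
cat > wl.py <<'E'
from lift import *
i=bot.camera_info("wrist");im=bot.camera("wrist");cv2.imwrite("pics/w5.png",im[:,:,::-1])
print(bot.get_obs()["eef_pos"]*1000,bot.get_obs()["clock"])
m=mask(im,(0,0,0),(179,140,85))
p=proj("w",disc(0),i);u0,v0=np.maximum(p.min(0).astype(int)-12,0);u1,v1=p.max(0).astype(int)+12
z=np.zeros_like(m);z[v0:v1,u0:u1]=m[v0:v1,u0:u1]
for c in blobs(z,100)[:2]:
    h=cv2.convexHull(c)[:,0].astype(np.float32);print("seen",h.min(0),h.max(0),cv2.fitEllipse(h))
for l in(0,.006,.011,.016):
    q=proj("w",disc(l),i).astype(np.float32);print(l,q.min(0),q.max(0),cv2.fitEllipse(q))
# brass balls
mb=mask(im,(12,110,110),(30,255,255));z=np.zeros_like(m);z[v0:min(v1+25,384),u0-10:u1+10]=mb[v0:min(v1+25,384),u0-10:u1+10]
for c in blobs(z,2):print("brass",c[:,0].mean(0),cv2.contourArea(c))
E
python3 wl.py; python3 lift.py|sed -n 2p
```

```text
[498.2 -78.  226.8] 11.6167
seen [305.   0.] [376.  19.] ((341.9132080078125, -31.613828659057617), (90.67696380615234, 101.5280532836914), 13.628418922424316)
0 [296.2 -87.7] [390.3  22.8] ((343.2409973144531, -32.45904541015625), (92.99578857421875, 111.4281234741211), 13.39112377166748)
0.006 [296.7 -88.5] [391.7  20. ] ((344.1821594238281, -34.20000457763672), (94.23684692382812, 109.1875228881836), 12.762511253356934)
0.011 [297.1 -89.1] [392.9  17.3] ((345.0029602050781, -35.86455154418945), (95.3050765991211, 106.9070053100586), 12.292542457580566)
0.016 [297.5 -89.7] [394.2  14.2] ((345.85968017578125, -37.7381477355957), (96.40785217285156, 104.2210693359375), 11.931532859802246)
brass [369.6  16.8] 17.0
brass [307.9  15.5] 7.0
seen bbox [296. 223.] [325. 244.] ell ((310.3902282714844, 233.41983032226562), (21.447751998901367, 29.8319034576416), 103.4096450805664) area 485.5
```

Emit:
step_arm:
  targets: "-1 0 0.07 0 0 0 0;-1 0 0.14 0 0 0 0;-1 0 0.21 0 0 0 0;-1 0 0.21 0 0 0 0;-1 0 0.21 0 0 0 0;-1 0 0.21 0 0 0 0"

```text
clock: 12.17
eef_pos: [0.4984, 0.027, 0.2267]
tool_rot: [0.731, 0.682, -0.002, -0.001]
ft_force: [0.7, -0.8, -1.3]
grip_width: 0.0221
grasp_force: 62.0
```

```bash
python3 wl.py
python3 - <<'E'
from lift import *
im=cv2.imread("pics/w5.png")[:,:,::-1];i=bot.camera_info("wrist")
print(proj("w",[lip,lip+.018*r,lip-.018*r,lip+d*.032+.031*r+[0,0,.006],lip+d*.032-.031*r+[0,0,.006]],i))
E
```

```text
[498.4  26.6 226.9] 12.2167
seen [302.  43.] [384. 132.] ((342.31005859375, 87.50028228759766), (82.18224334716797, 90.6714096069336), 24.806596755981445)
0 [300.   42.6] [385.3 133.3] ((342.66998291015625, 87.98487091064453), (83.55333709716797, 92.40387725830078), 26.618389129638672)
0.006 [300.4  42.1] [386.6 133. ] ((343.51751708984375, 87.56786346435547), (84.84651947021484, 92.11433410644531), 24.859296798706055)
0.011 [300.8  41.7] [387.7 132.4] ((344.2543029785156, 87.0709228515625), (85.92264556884766, 91.62891387939453), 23.592565536499023)
0.016 [301.2  41.3] [388.8 131.6] ((345.02093505859375, 86.4288330078125), (87.00421905517578, 90.89888000488281), 22.623998641967773)
brass [367.2 129.7] 10.5
brass [309.8 128.7] 5.5
[[336.1 158.8]
 [352.5 158.8]
 [319.8 158.7]
 [369.5 129.1]
 [310.5 129. ]]
```

Run:
```python
from lift import *
import pickle
o,i=pickle.load(open("w2.pkl","rb"));im=cv2.imread("pics/w2.png")[:,:,::-1].copy()
m=mask(im,(0,0,0),(179,140,85));z=np.zeros_like(m);z[0:80,278:395]=m[0:80,278:395]
h=cv2.convexHull(blobs(z,100)[0])[:,0];print(h.min(0),h.max(0))
for l in(0,.006,.011):
    q=proj("w",disc(l),i);print(l,q.min(0),q.max(0))
print(im[50:76,327].mean(1))
```

```text
[284   0] [378  64]
0 [284.5 -46.4] [381.1  63.5]
0.006 [284.8 -47.1] [382.5  61.6]
0.011 [285.1 -47.7] [383.7  59.6]
[ 64.   67.3  65.   67.3  66.7  66.7  66.7  68.7  67.7  68.3  68.7  69.
  68.3  66.3  77.  112.  126.  144.3 177.7 171.  129.7  96.   93.3  94.
  96.   94.7]
```

Emit:
step_arm:
  targets: "-1 0 -0.08 0 0.1 -0.008 0;-1 0 -0.16 -0.05 0.22 -0.016 0;-1 0 -0.24 -0.12 0.36 -0.026 0;-1 0 -0.314 -0.2 0.5 -0.036 0;-1 0 -0.314 -0.274 0.65 -0.047 0;-1 0 -0.314 -0.274 0.887 -0.064 0;-1 0 -0.314 -0.274 0.887 -0.064 0;-1 0 -0.314 -0.274 0.887 -0.064 0;-1 0 -0.314 -0.274 0.887 -0.064 0"

```text
clock: 12.97
eef_pos: [0.498, -0.1316, 0.0893]
tool_rot: [0.688, 0.64, 0.25, -0.233]
ft_force: [-0.1, 0.3, -0.2]
grip_width: 0.0224
grasp_force: 62.0
```

```bash
python3 wl.py
python3 - <<'E'
from lift import *
im=cv2.imread("pics/w5.png")[:,:,::-1];i=bot.camera_info("wrist")
print(proj("w",[lip,lip+.018*r,lip-.018*r,lip+d*.032+.031*r+[0,0,.006],lip+d*.032-.031*r+[0,0,.006],lip-d*.008+[0,0,.003]],i))
for l in(0,.006,.011,.016):
    q=proj("w",disc(l),i);k=36;print(l,"front",q[36],"back",q[0])
u=int(round(proj("w",disc(.01),i)[36][0]))
for c in(u-6,u,u+6,u-24,u+24):print(c,im[:110,c].mean(1).astype(int).tolist())
E
```

```text
[ 498.8 -130.7   90.9] 13.0167
seen [288.   0.] [372.  25.] ((330.5816345214844, 3.6834716796875), (43.36534881591797, 85.02883911132812), 94.19790649414062)
0 [288.1 -19.6] [374.   33.1] ((331.0341491699219, 6.769571304321289), (52.16543960571289, 86.18403625488281), 95.95303344726562)
0.006 [288.3 -20. ] [375.2  26.8] ((331.783935546875, 3.4220170974731445), (46.371192932128906, 87.14368438720703), 95.27215576171875)
0.011 [288.6 -20.4] [376.3  21.3] ((332.40673828125, 0.4594308137893677), (41.187557220458984, 87.94269561767578), 94.68222045898438)
0.016 [288.7 -20.7] [377.3  15.4] ((333.02642822265625, -2.66542911529541), (35.67229461669922, 88.74148559570312), 94.06465911865234)
[[337.9  58.5]
 [357.3  58.5]
 [318.5  58.4]
 [368.   29.7]
 [303.1  29.6]
 [339.9  61.8]]
0 front [333.2  35.3] back [325.9 -17.5]
0.006 front [334.6  29.2] back [325.9 -18. ]
0.011 front [335.9  23.7] back [325.9 -18.4]
0.016 front [337.1  17.8] back [325.9 -18.7]
330 [52, 53, 55, 54, 56, 55, 55, 56, 57, 57, 59, 58, 59, 60, 62, 62, 62, 62, 64, 63, 66, 66, 60, 58, 54, 67, 137, 198, 197, 160, 129, 126, 12
[... 1786 characters left out ...]
, 211, 211, 211, 212, 212, 212, 212, 212, 212, 211, 211, 211, 211, 210, 210, 210, 212, 212, 198, 162, 141, 139, 135, 134, 134, 134, 134, 134, 128, 113, 100, 96, 98, 97, 97]
360 [57, 57, 56, 56, 59, 60, 60, 60, 60, 61, 61, 62, 61, 62, 64, 63, 66, 63, 61, 57, 52, 71, 144, 204, 215, 186, 138, 124, 143, 151, 151, 170, 212, 228, 231, 231, 230, 230, 230, 229, 229, 230, 230, 230, 231, 231, 232, 231, 231, 231, 231, 231, 232, 232, 231, 230, 230, 229, 227, 211, 172, 138, 133, 134, 133, 137, 153, 180, 199, 207, 207, 207, 207, 207, 207, 207, 207, 207, 207, 207, 207, 205, 205, 206, 207, 207, 207, 206, 207, 206, 208, 208, 207, 184, 149, 141, 140, 136, 135, 135, 135, 135, 135, 127, 109, 98, 97, 95, 96, 95]
```

Row profiles: the disc's top edge is at row 22 with its side at rows 22-25 and the white flange below. After correcting with the lip row, the lift is about 10-12 mm and level left to right, so the plate is popped onto both catches. Now I'll take the tool back to the mat.

Emit:
step_arm:
  targets: "-1 0.01 -0.05 0.06 -0.15 0.011 0;-1 0.03 -0.12 0.09 -0.3 0.022 0;-1 0.05 -0.2 0.09 -0.45 0.032 0;-1 0.084 -0.27 0.06 -0.6 0.043 0;-1 0.084 -0.338 0.06 -0.75 0.054 0;-1 0.084 -0.338 0.06 -0.887 0.064 0;-1 0.084 -0.338 0.06 -0.887 0.064 0;-1 0.084 -0.338 0.06 -0.887 0.064 0;-1 0.084 -0.338 0.06 -0.887 0.064 0"

```text
clock: 13.77
eef_pos: [0.5413, -0.2973, 0.1229]
tool_rot: [0.73, 0.683, 0.0, 0.001]
ft_force: [-0.5, -0.7, -0.5]
grip_width: 0.0224
grasp_force: 62.0
```

Emit:
step_arm:
  targets: "-1 0 0 -0.07 0 0 0;-1 0 0 -0.14 0 0 0;-1 0 0 -0.19 0 0 0;-1 0 0 -0.2 0 0 0;-1 0 0 -0.2 0 0 0;-1 0 0 -0.2 0 0 0"

```text
clock: 14.27
eef_pos: [0.5413, -0.2992, 0.0218]
tool_rot: [0.731, 0.682, -0.0, 0.0]
ft_force: [-0.0, -0.5, -1.3]
grip_width: 0.0226
grasp_force: 61.9
```

Emit:
step_arm:
  targets: "-1 0 0 -0.005 0 0 0;-1 0 0 -0.01 0 0 0;-1 0 0 -0.01 0 0 0;-1 0 0 -0.01 0 0 0"

```text
clock: 14.6
eef_pos: [0.5411, -0.2987, 0.0167]
tool_rot: [0.731, 0.682, -0.001, 0.0]
ft_force: [0.1, 0.6, -1.4]
grip_width: 0.0225
grasp_force: 61.9
```

Emit:
step_arm:
  targets: "-1 0 0 -0.004 0 0 0;-1 0 0 -0.008 0 0 0;-1 0 0 -0.008 0 0 0;-1 0 0 -0.008 0 0 0"

```text
clock: 14.93
eef_pos: [0.5405, -0.2984, 0.0116]
tool_rot: [0.731, 0.682, -0.001, -0.0]
ft_force: [0.8, 0.1, -2.2]
grip_width: 0.0226
grasp_force: 62.0
```

Emit:
step_arm:
  targets: "-1 0 0 -0.002 0 0 0;-1 0 0 -0.004 0 0 0;-1 0 0 -0.004 0 0 0"

```text
clock: 15.18
eef_pos: [0.5407, -0.2983, 0.0106]
tool_rot: [0.731, 0.682, -0.001, -0.0]
ft_force: [-1.8, 3.3, 4.9]
grip_width: 0.022
grasp_force: 62.8
```

Contact with the mat. I'll release gently, then rise straight up.

Emit:
step_arm:
  targets: "-0.2 0 0 0 0 0 0;-0.2 0 0 0 0 0 0;0.2 0 0 0 0 0 0;0.2 0 0 0 0 0 0;0.2 0 0 0 0 0 0;0.2 0 0 0 0 0 0"

```text
clock: 15.68
eef_pos: [0.5405, -0.2985, 0.0096]
tool_rot: [0.731, 0.682, -0.001, -0.0]
ft_force: [-0.0, -0.6, -0.5]
grip_width: 0.0514
grasp_force: 0.0
```

Emit:
step_arm:
  targets: "0.2 0 0 0.04 0 0 0;0.2 0 0 0.1 0 0 0;0.2 0 0 0.18 0 0 0;0.2 0 0 0.26 0 0 0;0.2 0 0 0.3 0 0 0;0.2 -0.08 -0.1 0.3 0 0 0;0.2 -0.16 -0.2 0.3 0 0 0;0.2 -0.24 -0.3 0.3 0 0 0;0.2 -0.3 -0.35 0.3 0 0 0;0.2 -0.3 -0.35 0.3 0 0 0"

```text
clock: 16.52
eef_pos: [0.4045, -0.4582, 0.1598]
tool_rot: [0.731, 0.683, -0.001, -0.0]
ft_force: [-0.6, -1.0, 0.1]
grip_width: 0.0514
grasp_force: 0.0
```

```bash
python3 lift.py | sed -n '2p;7p'
python3 - <<'E'
from h import *
np.set_printoptions(precision=4,suppress=True)
t=bot.camera("top");cv2.imwrite("pics/t9.png",t[:,:,::-1]);t0=cv2.imread("pics/t.png")[:,:,::-1].copy()
for im in(t0,t):
    for c in blobs(mask(im,(5,150,100),(20,255,255))):
        print("orange",(cv2.minAreaRect((cast("top",c[:,0],.023)[:,:2]*1000).astype(np.float32))))
    m=mask(im,(0,0,110),(179,60,255));z=np.zeros_like(m);z[158:215,262:330]=m[158:215,262:330]
    for c in blobs(z,20):print("blade",cv2.minAreaRect((cast("top",c[:,0],.0145)[:,:2]*1000).astype(np.float32)))
    for n,lo,hi in(("green",(45,100,60),(85,255,255)),("red",(172,150,80),(179,255,255))):
        for c in blobs(mask(im,lo,hi),40):print(n,c[:,0].mean(0))
print(bot.get_obs()["eef_pos"],bot.get_obs()["clock"])
E
```

```text
seen bbox [296. 223.] [325. 244.] ell ((310.35589599609375, 233.42298889160156), (21.43092155456543, 29.938596725463867), 103.05583190917969) area 486.5
[-2.6 -3.4  0.7] 16.5667
orange ((277.8878173828125, -560.673828125), (41.605323791503906, 121.5793685913086), 53.39425277709961)
orange ((574.2343139648438, -596.103515625), (122.02117919921875, 45.12263107299805), 12.7384614944458)
orange ((532.5606079101562, -331.486083984375), (85.77046203613281, 22.1291561126709), 69.80477142333984)
orange ((212.56883239746094, -511.8099060058594), (39.34996032714844, 13.026769638061523), 54.593082427978516)
orange ((495.544189453125, -613.6047973632812), (12.556879043579102, 43.51089096069336), 12.430266380310059)
blade ((564.2904052734375, -249.9051513671875), (83.04713439941406, 14.82179069519043), 71.5672836303711)
green [271.7742 122.271 ]
orange ((574.3328247070312, -596.5311279296875), (122.02098846435547, 46.39995193481445), 12.729931831359863)
orange ((539.8314208984375, -298.77777099609375), (85.05449676513672, 21.490339279174805), 85.44039154052734)
orange ((495.8304748535156, -613.579833984375), (12.207575798034668, 43.85427474975586), 16.65975570678711)
blade ((547.3399047851562, -213.9443359375), (19.458051681518555, 89.18933868408203), 0.8408464789390564)
green [272.1146 122.2484]
[ 0.401  -0.4617  0.1597] 16.6167
```

The tool lies flat on the mat (handle centre about (0.540, -0.299), full size seen), and the plate and the other things in view haven't moved. I'll let it settle, then hand in.

Emit:
step_arm:
  targets: "0.2 0 0 0 0 0 0;0.2 0 0 0 0 0 0;0.2 0 0 0 0 0 0;0.2 0 0 0 0 0 0"

```text
clock: 16.95
eef_pos: [0.4069, -0.4559, 0.1597]
tool_rot: [0.73, 0.683, -0.001, -0.0]
ft_force: [-0.8, 0.6, 0.2]
grip_width: 0.0515
grasp_force: 0.0
```

```bash
python3 -c "
from workcell import bot
print(bot.job_done())"
```

```text
the job is handed in; nothing more can be done
None
```

Handed in at about 17 s: the stage plate stays up by itself (front edge measured about 10–12 mm up, consistent with resting on both catches), the pry tool lies flat on the blue mat, and I touched nothing else; no verdict was returned.

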